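# Close the jig's sprung tweezers to the marked gap around a capacitor

### The arm

A 7-joint arm with a two-finger parallel gripper is mounted at the origin on the work surface. World frame = base frame: x ahead of the robot, y to its left, z up, the work surface at z = 0. Lengths are in m, angles in rad, forces in N, time in s.
With the tool pointing down it reaches from about 0.4 to 0.85 m from the base axis. Payload 4.4 kg.
Tool frame: the origin (TCP) lies at the centre of the arm's flange, where the gripper is bolted on; the fingertips stand 199 mm ahead of it and the grasp point (between the pads) lies grasp_offset ahead of it (grasp_offset is the distance from the TCP to the grasp point, in m); z points along the fingers, y is the direction in which the jaws open and shut (so a half turn about z gives the same grasp; the last joint's range is limited). The gripper opens to 94 mm and grips with 3 to 60 N. Pads are 16 mm wide; open, the fingers measure 119 mm over their backs; the gripper's body (75 mm by 177 mm) begins 78 mm behind the grasp point.
Start: joints at [-1.397, 0.628, 0.038, 1.517, -0.027, 0.996, -0.02], TCP at [0.154, 0.631, 0.405] pointing down, gripper open.
Joint ranges: [-3.06, 3.06], [-0.37, 2.12], [-1.25, 1.32], [0.18, 2.47], [-1.1, 4.24], [0.23, 1.98], [-2.94, 2.94]. Speed limits (rad/s): [2.57, 2.57, 3.14, 3.14, 3.14, 3.14, 3.14].

### API

Orientations are given as a 3x3 rotation matrix whose columns are the frame's x, y, z axes.
In Python, from rig import * gives the robot as it stands.
- The arm moves only by the tool send_rows, never from a script. Its argument "commands" is text: rows parted by semicolons, each of 4 numbers parted by spaces: the shift along the tool's x, y, z each as a share of 0.8 m, from -1 to 1, then the turn about the tool's z as a share of 45 degrees, from -1 to 1. A call has 1 to 5 rows; each row shifts and turns the commanded pose from where the row before left it, along the tool's axes as they then stand; what a row does not reach is not made up. A row lasts 1/10 s, in which the tool goes at most 50 mm and 8.59 degrees, less where a joint would pass 70% of its speed; a pose out of reach is approached as far as the arm can. A call with a number of a shift or a turn outside -1 to 1 is refused whole. A call with a gripper value outside its range is refused whole. "fingers" is the gripper's target within -1 to 1 (fully open at 1, half-way at 0, shut at -1), set as the call begins (left out, the last holds). The fingers move at their own pace and stop on an object; "force" is the grip in N (left out, the last holds). Time passes only in rows, so rows that do not move let the fingers close. It gives the time, the measured TCP pose, the force and the opening at its end, in the units of the state.
- observe(): the state, without advancing time (a new reading comes with each control period).
- get_image(name): name is "side" or "top"; returns (picture, depth): 384x512x3 uint8, red, green, blue; 384x512 float32, m along the optical axis (not along the pixel's ray), 0 where there is no reading.
- camera_info(name): a dict with "fx", "fy", "cx", "cy" (pixels), "R" (3x3) and "t" (3): a world point X has camera coordinates R X + t. Camera axes: x right, y down, z forward; pixel columns grow to the right and rows downward; lengths in m; the calibration is good to about 2 mm. A picture is of the moment at which its call begins. camera_info takes no time and is no camera call.
- job_done(): hands the job in, once; it reports no verdict.
The state is a dict: "time_s": time; "joint_pos": joint angles; "joint_velocities": joint speeds; "tau": joint torques, N m; "eef_pos": TCP position; "orientation": TCP orientation; "wrist_force": force on the tool from outside, world axes, zero at the start; "wrist_torque": the same for the moment, N m; "width": finger opening in m.
Only numpy, scipy, OpenCV 4.12 (cv2) and the standard library are available. Lean on these libraries where they do the work, as an engineer would, in place of code of your own. Each camera call takes 0.05 s, during which the arm holds its last target. There are 200 camera calls.

### The job

A capacitor stands on the circuit board of the assembly jig: take the block on the tweezers' carriage and slide the carriage fully home against its end stop, so that the open tips come to either side of the capacitor. Then squeeze the tweezers' two blades together by their finger pads until the upright pin on the left tip is in line with the nib of the gap marker, without squeezing clearly past it, and hold that gap steady; the program finishes while still holding it. Leave the capacitor standing where it is and do not disturb the other things on the bench.

Things in the scene. Friction and masses are not known exactly. Their poses are not given: they have to be found in the camera images.
- jig: the fixed jig: aluminium base plate 380 x 110 x 12 thick, with two rails, an end stop and, at its +x end, a green board. Origin: centre of the plate's underside. x axis: along the rails, the way the carriage goes home and the tweezers point; y to the left seen that way, z up. Its place and yaw differ each time.
- carriage (a joint): how far the grey carriage (74 along x, 64 wide, top at 40 above the table) has slid along jig +x, in m: 0 at the rear, 0.100 against the end stop, which it cannot pass. About 3 N of sliding friction; it stays where it is left.
- block_top (a point): centre of the top of the black push block on the carriage, 86 above the table. The block is 30 along jig x, 20 wide along jig y, and free on all sides over its upper 46. It moves with the carriage. The rear of the tweezers begins 36 in front of (+x of) its centre.
- blade_left: left blade (jig +y side) of the steel sprung tweezers, which lie on edge on the carriage, pointing along jig +x. Origin: its hinge, at table height, 46 ahead of the block's centre, 6 left of the jig's mid-line; axes as the jig's when open. The blades lie 48 to 64 above the table; under them only base plate, rails, stop (36 high) and board (20 high).
- blade_right: the right blade (jig -y side), mirror image of the left; its hinge is 6 right of the mid-line. It carries the cross bar and the marker.
- left_pad (a point): centre of the outer face of the left blade's black finger pad (34 long, 22 high, spanning 45 to 67 above the table), 115 ahead of the hinge. The outer faces of the two pads are 58 apart when the blades are open.
- right_pad (a point): the same point on the right blade's pad, on the jig's -y side.
- left_squeeze (a joint): angle in rad of the left blade (on the jig's +y side) about its upright hinge: 0 sprung open, growing as it is squeezed inward, end of travel 0.11. Spring stiffness 12 N m/rad: each pad needs about 1 N per mm that it is pushed in (8 mm at most needed).
- right_squeeze (a joint): the same for the right blade. Each blade springs on its own; the tips are 170 ahead of the hinges, so each mm at the pads gives about 1.5 mm at the tips.
- left_tip (a point): top of the upright pin (4 across) at the tip of the left blade, 76 above the table. Pin and right tip are 49 apart along jig y when open.
- right_tip (a point): mid-height of the right blade at its tip (mid of its 3 thickness), 56 above the table.
- marker: gap marker: small brass rider on a thin cross bar (66 to 69 above the table) fixed to the right blade and moving with it; already set, differently each time. Origin: top front end of its 3-wide nib, 76 above the table, as far ahead as the tips, 25 to 35 from the right tip along y (to the left). The gap is right when the left tip's pin has the same y as this origin, in this body's axes.
- capacitor: a loose round dark metal can, 12 across and 35 high, standing on the board (board top 20 above the table), between the tips once the carriage is home. Origin: centre of its underside.
- screw_box: bystander, to be left alone: open yellow cardboard box of screws, 100 x 80 x 70 high (mm). Origin: centre of its underside.
- housing: bystander, to be left alone: open white plastic housing tray, 150 x 100 x 30 high (mm). Origin: centre of its underside.
- glue_bottle: bystander, to be left alone: small white bottle, 36 across, 90 high (mm). Origin: centre of its underside.
- power_driver: bystander, to be left alone: blue electric screwdriver lying down, about 240 long, 38 high (mm). Origin: centre of its underside.
- spare_board: bystander, to be left alone: loose circuit board lying flat, 70 x 45 x 5 (mm). Origin: centre of its underside.
- solder_reel: bystander, to be left alone: grey reel lying flat, 60 across, 34 high (mm). Origin: centre of its underside.
- screw_cup: bystander, to be left alone: little metal bowl, 56 across, 30 high (mm). Origin: centre of its underside.

How it is judged:
By the outcome, as a careful person would: the job done as asked, in the order asked, and still so for the second after the job is handed in, while the arm keeps its last pose, push and grip.
It also fails if it takes over 54 s, if anything falls off the work surface, if the arm or the gripper's body presses on something with over 40 N, if the wrist force passes 120 N, or if a joint passes its speed limit or range.

## Working session

There is one attempt and no reset: what is moved stays moved. The work goes in short steps, Python scripts to look and compute and a tool call to move; the robot and the scene stay as the last step left them, time stands still between calls to the robot, and variables do not carry over. Pictures are saved under pics/ and viewed, about 8 in all and at most 12, crops included, and the job is handed in when it is done.

Besides the shell and the picture viewer there is one more tool, called after "Request:" as name(argument=value, ...), one argument or row to a line, values as JSON. send_rows: Moves the arm, as the interface text tells. Shift numbers are shares of 0.8 m and turn numbers shares of 45 degrees, none past 1 either way. Its arguments: {"type":"object","properties":{"commands":{"type":"string"},"fingers":{"type":"number"},"force":{"type":"number"}},"required":["commands"]}

```bash
ls; mkdir -p pics; python3 - <<'E'
from rig import *
import cv2,numpy as np
s=observe();print({k:np.round(v,3).tolist() for k,v in s.items()})
for n in("top","side"):
    im,d=get_image(n);cv2.imwrite(f"pics/{n}0.png",im[:,:,::-1]);np.savez(f"{n}0.npz",im=im,d=d)
    c=camera_info(n);print(n,{k:np.round(v,3).tolist() for k,v in c.items()})
try: print(grasp_offset)
except Exception as e: print(e)
E
```

```text
pics
{'time_s': 0.0, 'joint_pos': [-1.397, 0.629, 0.038, 1.518, -0.027, 0.996, -0.02], 'joint_velocities': [-0.001, -0.0, 0.001, -0.0, 0.0, -0.0, -0.001], 'tau': [0.0, -54.971, 1.143, -18.664, -0.052, 0.024, 0.0], 'eef_pos': [0.154, 0.631, 0.404], 'orientation': [[-0.971, 0.237, -0.0], [0.237, 0.971, -0.002], [-0.0, -0.002, -1.0]], 'wrist_force': [-0.84, -0.549, -0.684], 'wrist_torque': [-0.012, -0.013, 0.013], 'width': 0.094}
top {'fx': 379.872, 'fy': 379.872, 'cx': 255.831, 'cy': 191.07, 'R': [[-0.002, -1.0, -0.019], [-0.99, 0.005, -0.141], [0.141, 0.019, -0.99]], 't': [0.065, 0.605, 0.853]}
side {'fx': 391.328, 'fy': 391.328, 'cx': 253.329, 'cy': 188.291, 'R': [[-0.959, -0.281, 0.014], [-0.193, 0.622, -0.759], [0.205, -0.731, -0.651]], 't': [0.606, 0.128, 0.795]}
0.1804
```

View pics/top0.png

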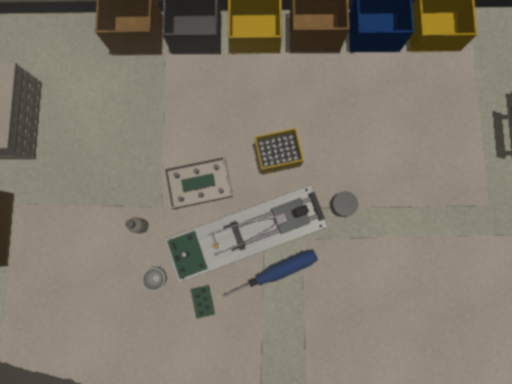

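View pics/side0.png

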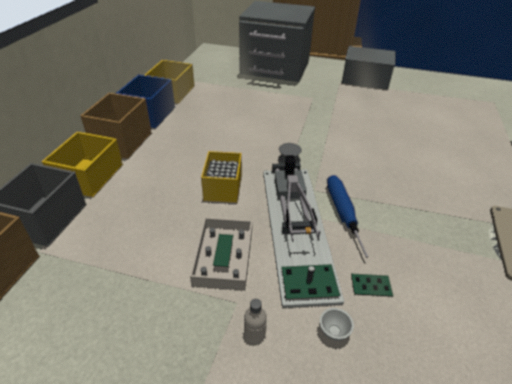

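The top view shows the jig running from its rear at about (315,207) to the green board at (187,256). The block is at about (300,211) and the orange marker at about (215,245). The side view agrees, with the capacitor at (311,275). Next I'll measure the jig pose.

```bash
cat > h.py <<'E'
from rig import *
import cv2,numpy as np
def cloud(n,d):
    c=camera_info(n);v,u=np.mgrid[:384,:512]
    P=np.stack([(u-c["cx"])/c["fx"]*d,(v-c["cy"])/c["fy"]*d,d],-1)
    return (P-np.array(c["t"]))@np.array(c["R"])
def proj(n,X):
    c=camera_info(n);p=np.atleast_2d(X)@np.array(c["R"]).T+np.array(c["t"])
    return np.c_[p[:,0]/p[:,2]*c["fx"]+c["cx"],p[:,1]/p[:,2]*c["fy"]+c["cy"]]
def ray(n,u,v,z):
    c=camera_info(n);R=np.array(c["R"]);o=-R.T@np.array(c["t"]);d=R.T@np.array([(u-c["cx"])/c["fx"],(v-c["cy"])/c["fy"],1])
    return o+d*(z-o[2])/d[2]
def crop(im,x0,x1,y0,y1,k,f):
    cv2.imwrite(f,cv2.resize(im[y0:y1,x0:x1,::-1],None,fx=k,fy=k,interpolation=cv2.INTER_CUBIC))
E
python3 - <<'E'
from h import *
a=np.load("top0.npz");P=cloud("top",a["d"]);im=a["im"]
z=P[...,2];print("table",np.median(z[300:330,100:150]),z[300:330,100:150].std())
# plate+green board region
box=np.zeros(z.shape,bool);box[180:285,160:335]=1
m=(z>.007)&(z<.1)&box
n,l,st,_=cv2.connectedComponentsWithStats(m.astype(np.uint8))
i=l[222,270] or l[215,295]
Q=P[l==i];r=cv2.minAreaRect(Q[:,:2].astype(np.float32));print(r,len(Q));print(cv2.boxPoints(r))
for nm,(u,v) in dict(block=(300,211)).items(): print(nm,z[v-5:v+6,u-8:u+9].round(3)[::2,::2])
b=P[(z>.075)&(z<.1)&box];print("block",np.median(b,0),len(b))
crop(im,160,335,180,285,4.5,"pics/topc.png")
s=np.load("side0.npz");crop(s["im"],250,360,140,310,3.5,"pics/sidec.png")
E
```

```text
table 0.0003465029328650142 0.05368360946127638
((0.5076063275337219, 0.09026791155338287), (0.11019931733608246, 0.3790608048439026), 20.21969985961914) 7189
[[ 0.39039657  0.24907476]
 [ 0.5214079  -0.10662612]
 [ 0.62481606 -0.06853893]
 [ 0.49380475  0.28716195]]
block [[0.039 0.04  0.039 0.038 0.038 0.086 0.086 0.082 0.012]
 [0.04  0.041 0.085 0.085 0.089 0.089 0.084 0.085 0.013]
 [0.038 0.083 0.087 0.085 0.085 0.084 0.086 0.082 0.01 ]
 [0.04  0.078 0.085 0.088 0.085 0.087 0.086 0.086 0.081]
 [0.04  0.063 0.085 0.086 0.083 0.084 0.085 0.041 0.012]
 [0.039 0.045 0.082 0.087 0.066 0.039 0.042 0.042 0.013]]
block [ 0.5536925  -0.03807457  0.08512567] 128
```

View pics/topc.png

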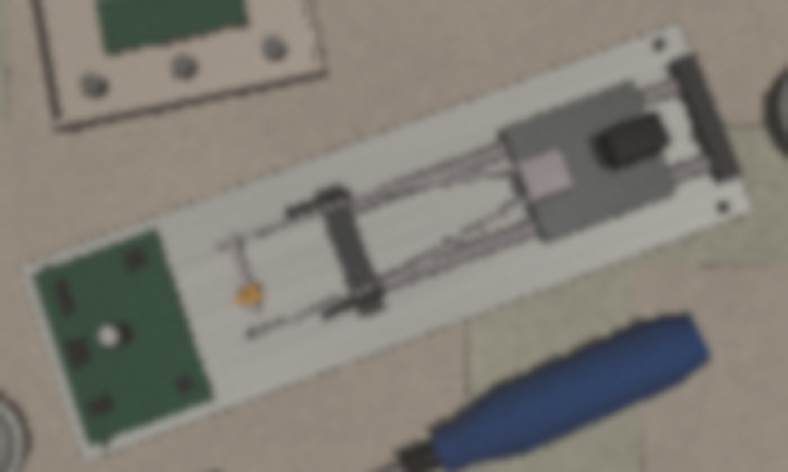

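Request:
send_rows(
  commands="-0.044 -0.044 0 0;-0.044 -0.044 0 0;-0.044 -0.044 0 0;-0.044 -0.044 0 0;-0.044 -0.044 0 0",
  fingers=1,
  force=30,
)

```text
time_s: 0.6
eef_pos: [0.2841, 0.4167, 0.4045]
orientation: [[-0.971, 0.237, -0.0], [0.237, 0.971, -0.0], [-0.0, -0.0, -1.0]]
wrist_force: [2.4, 0.6, -0.1]
width: 0.0944
```

Request:
send_rows(
  commands="-0.044 -0.044 0 0;-0.044 -0.044 0 0;-0.044 -0.044 0 0;-0.044 -0.044 0 0;-0.044 -0.044 0 0",
)

```text
time_s: 1.1
eef_pos: [0.4133, 0.204, 0.4046]
orientation: [[-0.971, 0.237, -0.0], [0.237, 0.971, 0.0], [0.0, -0.0, -1.0]]
wrist_force: [0.9, 0.4, 0.1]
width: 0.0937
```

Request:
send_rows(
  commands="-0.044 -0.044 0 0;-0.044 -0.044 0 0;-0.044 -0.044 0 0;-0.044 -0.044 0 0;-0.044 -0.044 0 0",
)

```text
time_s: 1.6
eef_pos: [0.5424, -0.0088, 0.4045]
orientation: [[-0.971, 0.238, -0.0], [0.238, 0.971, 0.0], [0.001, 0.0, -1.0]]
wrist_force: [0.4, 0.7, 1.0]
width: 0.0943
```

Request:
send_rows(
  commands="0 0 0 0.18;0 0 0 0.18;0 0 0 0.18;0 0 0 0.18;0 0 0 0.18",
)

```text
time_s: 2.1
eef_pos: [0.5417, -0.0069, 0.4043]
orientation: [[-0.58, 0.815, -0.001], [0.815, 0.58, 0.0], [0.001, -0.001, -1.0]]
wrist_force: [-0.1, -0.9, 0.1]
width: 0.0941
```

Request:
send_rows(
  commands="0 0 0 0.18;0 0 0 0.167;0 0 0 0;0 0 0 0;0 0 0 0",
)

```text
time_s: 2.6
eef_pos: [0.5418, -0.0068, 0.4046]
orientation: [[-0.347, 0.938, -0.0], [0.938, 0.347, 0.0], [0.0, -0.0, -1.0]]
wrist_force: [-0.4, -0.2, -0.0]
width: 0.094
```

View pics/sidec.png

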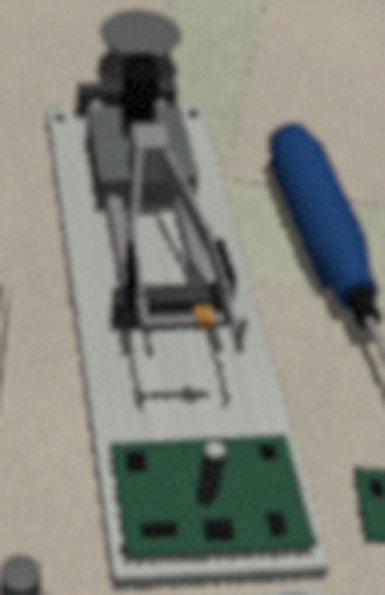

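Request:
send_rows(
  commands="-0.042 0.002 0 0;0 0 0.05 0;0 0 0.05 0;0 0 0.05 0;0 0 0.0475 0",
)

```text
time_s: 3.1
eef_pos: [0.5548, -0.0379, 0.2452]
orientation: [[-0.346, 0.938, 0.0], [0.938, 0.346, 0.0], [0.0, 0.0, -1.0]]
wrist_force: [-0.4, 0.1, 0.1]
width: 0.0941
```

Request:
send_rows(
  commands="0 0 0 0;0 0 0 0;0 0 0 0;0 0 0 0;0 0 0 0",
  fingers=-1,
  force=20,
)

```text
time_s: 3.6
eef_pos: [0.5555, -0.0378, 0.2483]
orientation: [[-0.345, 0.939, 0.003], [0.939, 0.345, 0.0], [-0.001, 0.003, -1.0]]
wrist_force: [-0.1, 0.1, 0.6]
width: 0.0572
```

Request:
send_rows(
  commands="0 0 0 0;0 0 0 0;0 0 0 0;0 0 0 0;0 0 0 0",
)

```text
time_s: 4.1
eef_pos: [0.5554, -0.0376, 0.2467]
orientation: [[-0.345, 0.939, 0.001], [0.939, 0.345, 0.0], [-0.0, 0.001, -1.0]]
wrist_force: [2.7, 0.8, 0.2]
width: 0.02
```

Request:
send_rows(
  commands="0.018 0 0 0;0.018 0 0 0;0.018 0 0 0;0.018 0 0 0;0.018 0 0 0",
)

```text
time_s: 4.6
eef_pos: [0.5303, 0.0304, 0.2467]
orientation: [[-0.344, 0.939, 0.002], [0.939, 0.344, -0.001], [-0.002, 0.001, -1.0]]
wrist_force: [4.9, -2.7, -3.7]
width: 0.0198
```

Request:
send_rows(
  commands="0.01 0 0 0;0.006 0 0 0;0.004 0 0 0;0.004 0 0 0;0 0 0 0",
)

```text
time_s: 5.1
eef_pos: [0.5242, 0.047, 0.2467]
orientation: [[-0.344, 0.939, 0.002], [0.939, 0.344, -0.001], [-0.002, 0.001, -1.0]]
wrist_force: [6.1, -3.2, -5.4]
width: 0.0196
```

Request:
send_rows(
  commands="0.004 0 0 0;0.004 0 0 0;0.003 0 0 0;0 0 0 0;0 0 0 0",
)

```text
time_s: 5.6
eef_pos: [0.5228, 0.0496, 0.2469]
orientation: [[-0.339, 0.941, 0.007], [0.941, 0.339, -0.009], [-0.011, 0.004, -1.0]]
wrist_force: [10.3, -16.4, -10.8]
width: 0.0198
```

Request:
send_rows(
  commands="0.002 0 0 0;0.002 0 0 0;0.002 0 0 0;0 0 0 0;0 0 0 0",
)

```text
time_s: 6.1
eef_pos: [0.5217, 0.052, 0.2471]
orientation: [[-0.337, 0.942, 0.009], [0.941, 0.337, -0.012], [-0.015, 0.005, -1.0]]
wrist_force: [11.0, -21.9, -9.8]
width: 0.0198
```

Request:
send_rows(
  commands="0 0 0 0;0 0 0 0;0 0 0 0;0 0 0 0;0 0 0 0",
  fingers=0,
)

```text
time_s: 6.6
eef_pos: [0.5185, 0.0611, 0.2467]
orientation: [[-0.345, 0.939, -0.001], [0.939, 0.345, 0.001], [0.001, -0.0, -1.0]]
wrist_force: [-0.3, -0.5, 0.3]
width: 0.0471
```

Request:
send_rows(
  commands="0 0 -0.05 0;0 0 -0.06 0;0 0 -0.06 0;0 0 -0.06 0;0 0 -0.06 0",
)

```text
time_s: 7.1
eef_pos: [0.5181, 0.0607, 0.4807]
orientation: [[-0.345, 0.939, -0.0], [0.939, 0.345, 0.0], [0.0, -0.0, -1.0]]
wrist_force: [1.2, 0.5, -0.3]
width: 0.0469
```

Request:
send_rows(
  commands="-0.06 0 0 0;-0.06 0 0 0;-0.06 0 0 0;-0.06 0 0 0;0 0 0 0",
)

```text
time_s: 7.6
eef_pos: [0.5848, -0.1271, 0.4788]
orientation: [[-0.335, 0.942, 0.001], [0.942, 0.335, -0.006], [-0.005, -0.001, -1.0]]
wrist_force: [-0.6, -0.2, -0.6]
width: 0.047
```

```bash
python3 - <<'E'
from h import *
S={}
for n in("top","side"):
    ims=[];ds=[]
    for k in range(6):
        im,d=get_image(n);ims.append(im);ds.append(d)
    S[n]=np.mean(ims,0);np.savez(f"{n}1.npz",im=S[n],d=np.median(ds,0))
P=cloud("top",np.load("top1.npz")["d"]);z=P[...,2]
ex=np.array([-.3456,.9384,0]);ey=np.array([-.9384,-.3456,0]);c=np.array([.5076,.0903,0])
J=np.stack([(P-c)@ex,(P-c)@ey,z],-1)
m=(abs(J[...,0])<.19)&(abs(J[...,1])<.055)
b=J[m&(z>.072)&(z<.1)];print("high",len(b),np.median(b,0))
q=J[m&(z>.035)&(z<.045)&(abs(J[...,1])<.035)];print("carr",np.percentile(q,[1,5,50,95,99],axis=0).round(4))
t=cv2.resize(S["top"][180:285,160:335,::-1].astype(np.uint8),None,fx=4,fy=4,interpolation=cv2.INTER_CUBIC)
s=cv2.resize(S["side"][170:310,245:365,::-1].astype(np.uint8),None,fx=3,fy=3,interpolation=cv2.INTER_CUBIC)
o=np.zeros((600,800,3),np.uint8);o[:t.shape[0],:t.shape[1]]=t;cv2.imwrite("pics/t1.png",o[:420,:700])
cv2.imwrite("pics/s1.png",cv2.resize(S["side"][205:305,270:350,::-1].astype(np.uint8),None,fx=6,fy=6,interpolation=cv2.INTER_CUBIC))
E
```

```text
high 144 [-0.044356    0.00181871  0.0851586 ]
carr [[-0.0617 -0.0316  0.0351]
 [-0.0576 -0.0295  0.0355]
 [-0.0189  0.0032  0.0393]
 [ 0.022   0.0302  0.0406]
 [ 0.0253  0.032   0.0414]]
```

View pics/t1.png

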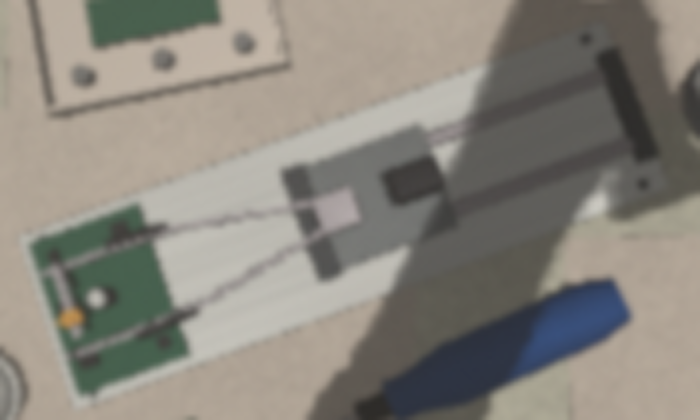

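View pics/s1.png

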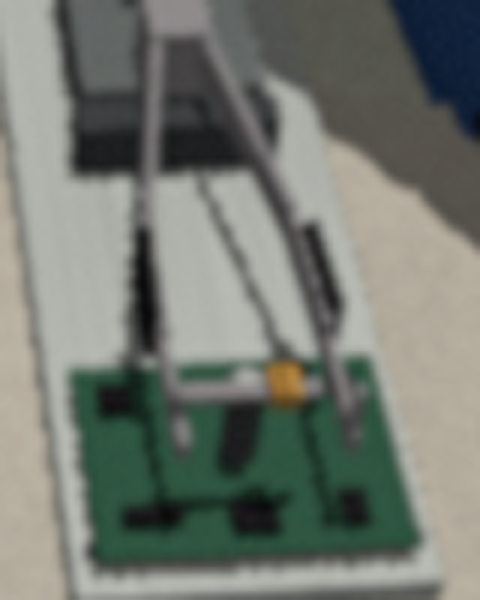

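The top view shows the carriage touching the end-stop strip (crop x about 300), with the capacitor (97,297) between the blades. In the side crop the rider is at (285,383) and the left pin at about (358,388). Next I'll measure the marker offset.

```bash
cat >> h.py <<'E'
ex=np.array([-.3456,.9384,0]);ey=np.array([-.9384,-.3456,0]);c0=np.array([.5076,.0903,0])
def jig(X): X=np.asarray(X);return np.array([(X-c0)@ex,(X-c0)@ey,X[2]])
def orange(im,box):
    x0,x1,y0,y1=box;a=im[y0:y1,x0:x1].astype(float);w=np.clip(a[...,0]-a[...,2]-50,0,None)
    v,u=np.mgrid[y0:y1,x0:x1];return (u*w).sum()/w.sum(),(v*w).sum()/w.sum(),(w>0).sum()
E
python3 - <<'E'
from h import *
t=np.load("top1.npz")["im"];s=np.load("side1.npz")["im"]
ot=orange(t,(165,200,240,275));os_=orange(s,(300,335,255,285));print(ot,os_)
for z in(.069,.071,.073): print(z,jig(ray("top",*ot[:2],z)).round(4),jig(ray("side",*os_[:2],z)).round(4))
# predicted pixels of features, nominal geometry block x=-.044
for nm,p in dict(pinL=(.172,.0245,.076),pinLbase=(.172,.0245,.064),Rtip=(.172,-.0245,.056),Rtop=(.172,-.0245,.064)).items():
    X=c0+p[0]*ex+p[1]*ey+np.array([0,0,p[2]]);print(nm,proj("top",X).round(2),proj("side",X).round(2))
a=proj("side",c0+.172*ex+.076*np.array([0,0,1]));b=proj("side",c0+.172*ex+.01*ey+.076*np.array([0,0,1]));print("px per 10mm y",b-a)
big=lambda im,x0,x1,y0,y1,k:cv2.resize(np.clip(im[y0:y1,x0:x1,::-1]*1.3,0,255).astype(np.uint8),None,fx=k,fy=k,interpolation=cv2.INTER_NEAREST)
A=big(s,290,340,255,290,10);B=big(t,164,206,238,278,7);o=np.zeros((350,800,3),np.uint8);o[:,:500]=A;o[:280,500:794]=B;cv2.imwrite("pics/z1.png",o)
E
```

```text
(np.float64(177.23171382808331), np.float64(259.0245595301655), np.int64(22)) (np.float64(317.2210091865265), np.float64(267.99534016775397), np.int64(34))
0.069 [0.1605 0.0044 0.069 ] [0.1577 0.0039 0.069 ]
0.071 [0.16   0.0045 0.071 ] [0.1593 0.0033 0.071 ]
0.073 [0.1596 0.0046 0.073 ] [0.1608 0.0028 0.073 ]
pinL [[174.51 269.6 ]] [[331.54 271.68]]
pinLbase [[175.74 269.26]] [[330.52 276.08]]
Rtip [[169.73 248.57]] [[301.41 280.32]]
Rtop [[168.87 248.6 ]] [[301.86 277.44]]
px per 10mm y [[ 5.91398408 -0.27769885]]
```

View pics/z1.png

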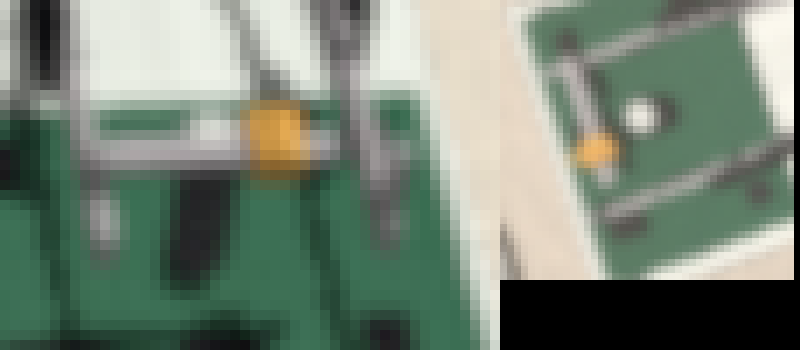

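```bash
python3 - <<'E'
from h import *
t1=np.load("top1.npz")["im"]
def P(n,l,u,v,z): print(l,jig(ray(n,u,v,z)).round(4))
P("top","Lpad",160+165/4,180+325/4,.067);P("top","Rpad",160+135/4,180+236/4,.067)
P("top","tweezer rear",160+358/4,180+200/4,.064);P("top","block",160+413/4,180+178/4,.086)
P("top","cap top",160+97/4,180+297/4,.055)
P("top","Ltip",179.4,268.3,.064);P("top","Rtip",172.5,248,.064)
P("top","plate corner FL",160+80/4,180+408/4,.012);P("top","plate corner FR",160+25/4,180+240/4,.012);P("top","plate RR",160+605/4,180+25/4,.012)
P("side","Lpin",329.7,268.7,.076);P("side","Rend mid",300.2,277,.056);P("side","Lend mid",328.7,277.5,.056)
P("side","Rpad",270+145/6,205+290/6,.056);P("side","Lpad",270+322/6,205+275/6,.056)
P("side","cap top",270+245/6,205+378/6,.055)
P("side","plate corner FR",270+78/6,205+590/6,.012);
E
```

```text
Lpad [0.1117 0.0277 0.067 ]
Rpad [ 0.1114 -0.025   0.067 ]
tweezer rear [-0.014  -0.0003  0.064 ]
block [-0.0472  0.0001  0.086 ]
cap top [ 0.1451 -0.0008  0.055 ]
Ltip [0.1636 0.0253 0.064 ]
Rtip [ 0.1638 -0.0229  0.064 ]
plate corner FL [0.1841 0.0551 0.012 ]
plate corner FR [ 0.1836 -0.0502  0.012 ]
plate RR [-0.1911 -0.0501  0.012 ]
Lpin [0.1657 0.0227 0.076 ]
Rend mid [ 0.1651 -0.0255  0.056 ]
Lend mid [0.1689 0.0232 0.056 ]
Rpad [ 0.1128 -0.0282  0.056 ]
Lpad [0.11   0.0266 0.056 ]
cap top [ 0.1464 -0.0036  0.055 ]
plate corner FR [ 0.1864 -0.055   0.012 ]
```

```bash
python3 - <<'E'
from h import *
s=observe();print(s["time_s"],jig(s["eef_pos"]).round(4),s["orientation"].round(3).tolist(),s["width"])
R=s["orientation"];d=c0+.1115*ex-s["eef_pos"];print("tool xy to pads",(R.T@d).round(4)[:2],"shares",(R.T@d/.8).round(4)[:2])
E
```

```text
8.2 [-2.233e-01 -2.000e-04  4.788e-01] [[-0.345, 0.939, 0.0], [0.939, 0.345, 0.0], [0.0, 0.0, -1.0]] 0.0470722133220394
tool xy to pads [ 0.3347 -0.0004] shares [ 0.4184 -0.0005]
```

Request:
send_rows(
  commands="0.06 0 0 0;0.06 0 0 0;0.06 0 0 0;0.06 0 0 0;0.06 0 0 0",
  fingers=1,
)

```text
time_s: 8.7
eef_pos: [0.5013, 0.1073, 0.4789]
orientation: [[-0.344, 0.939, 0.0], [0.939, 0.344, 0.0], [0.0, 0.001, -1.0]]
wrist_force: [0.2, 0.3, 0.2]
width: 0.0837
```

Request:
send_rows(
  commands="0.06 0 0 0;0.058 0 0 0;0 0 0 0;0 0 0 0;0 0 0.06 0",
)

```text
time_s: 9.2
eef_pos: [0.4727, 0.1935, 0.4349]
orientation: [[-0.343, 0.939, 0.012], [0.939, 0.343, 0.005], [0.0, 0.013, -1.0]]
wrist_force: [0.9, 0.8, -0.1]
width: 0.0937
```

Request:
send_rows(
  commands="0 0 0 0;0 0 0.06 0;0 0 0.06 0;0 0 0 0;0 0 0 0",
)

```text
time_s: 9.7
eef_pos: [0.4708, 0.1932, 0.3359]
orientation: [[-0.342, 0.94, 0.0], [0.94, 0.342, -0.001], [-0.001, -0.0, -1.0]]
wrist_force: [0.2, 0.9, 0.6]
width: 0.094
```

```bash
python3 - <<'E'
from h import *
s=observe();print(s["time_s"],jig(s["eef_pos"]).round(4),s["orientation"].round(3).tolist(),s["width"],s["wrist_force"])
E
```

```text
9.7 [ 0.1093 -0.001   0.3359] [[-0.342, 0.94, 0.0], [0.94, 0.342, -0.001], [-0.001, -0.0, -1.0]] 0.09396402145016229 [0.22718813 0.93180407 0.5543625 ]
```

Request:
send_rows(
  commands="0.0025 -0.0012 0 0;0 0 0.045 0;0 0 0.045 0;0 0 0.034 0;0 0 0 0",
)

```text
time_s: 10.2
eef_pos: [0.4682, 0.1959, 0.2351]
orientation: [[-0.344, 0.939, -0.002], [0.939, 0.344, -0.0], [0.0, -0.002, -1.0]]
wrist_force: [-0.3, -0.5, 0.1]
width: 0.0942
```

Request:
send_rows(
  commands="0 0 0 0;0 0 0 0;0 0 0 0;0 0 0 0;0 0 0 0",
  fingers=0.26,
  force=20,
)

```text
time_s: 10.7
eef_pos: [0.4684, 0.1959, 0.2362]
orientation: [[-0.345, 0.939, 0.001], [0.939, 0.345, 0.001], [0.0, 0.001, -1.0]]
wrist_force: [0.4, 0.5, -0.6]
width: 0.0599
```

Request:
send_rows(
  commands="0 0 0 0;0 0 0 0;0 0 0 0;0 0 0 0;0 0 0 0",
)

```text
time_s: 11.2
eef_pos: [0.4683, 0.1958, 0.2354]
orientation: [[-0.344, 0.939, 0.0], [0.939, 0.344, 0.0], [0.0, 0.0, -1.0]]
wrist_force: [-0.4, 0.4, 0.5]
width: 0.059
```

Request:
send_rows(
  commands="0 0 0 0;0 0 0 0;0 0 0 0;0 0 0 0;0 0 0 0",
  fingers=0.1,
)

```text
time_s: 11.7
eef_pos: [0.4682, 0.1962, 0.2355]
orientation: [[-0.345, 0.939, 0.0], [0.939, 0.345, 0.001], [0.001, 0.0, -1.0]]
wrist_force: [0.9, 3.3, 0.4]
width: 0.0519
```

Request:
send_rows(
  commands="0 0 0 0;0 0 0 0;0 0 0 0;0 0 0 0;0 0 0 0",
  fingers=0.02,
)

```text
time_s: 12.2
eef_pos: [0.4683, 0.1958, 0.2355]
orientation: [[-0.345, 0.939, 0.0], [0.939, 0.345, 0.0], [0.0, 0.0, -1.0]]
wrist_force: [1.9, 3.3, -0.2]
width: 0.0483
```

```bash
cat > look.py <<'E'
from h import *
import sys
k=sys.argv[1];N=6
s=np.mean([get_image("side")[0] for _ in range(N)],0);t=np.mean([get_image("top")[0] for _ in range(N)],0)
np.savez(f"L{k}.npz",s=s,t=t)
o=observe();print(o["time_s"],o["width"],o["wrist_force"].round(1),jig(o["eef_pos"]).round(4))
print(orange(s,(300,335,255,285)),orange(t,(165,200,240,275)))
big=lambda im,x0,x1,y0,y1,k:cv2.resize(np.clip(im[y0:y1,x0:x1,::-1]*1.3,0,255).astype(np.uint8),None,fx=k,fy=k,interpolation=cv2.INTER_NEAREST)
A=big(s,290,340,255,290,10);B=big(t,164,206,238,278,7);o=np.zeros((350,800,3),np.uint8);o[:,:500]=A;o[:280,500:794]=B;cv2.imwrite(f"pics/L{k}.png",o)
E
python3 look.py a
```

```text
12.8 0.04800665418144039 [2.7 4.  1.3] [0.1126 0.0005 0.2355]
(np.float64(321.79881217520415), np.float64(267.90720118782485), np.int64(24)) (np.float64(nan), np.float64(nan), np.int64(0))h.py:19: RuntimeWarning: invalid value encountered in scalar divide
  v,u=np.mgrid[y0:y1,x0:x1];return (u*w).sum()/w.sum(),(v*w).sum()/w.sum(),(w>0).sum()
```

View pics/La.png

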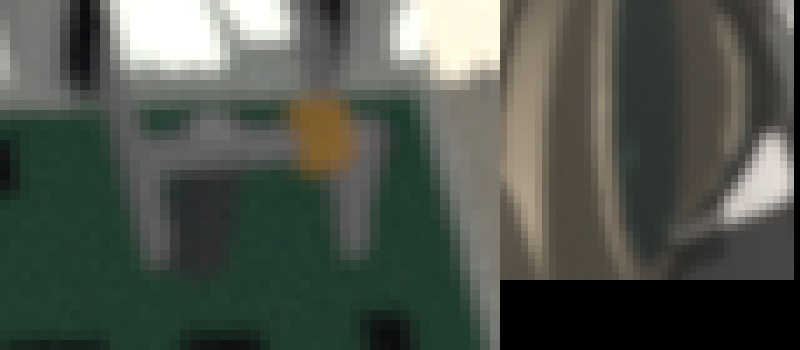

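```bash
python3 - <<'E'
from h import *
for nm,im,u0 in(("open",np.load("side1.npz")["im"],312),("a",np.load("La.npz")["s"],314)):
    print(nm,"R-G per px from col",u0)
    for v in range(262,284): print(v,(im[v,u0:u0+22,0]-im[v,u0:u0+22,1]).round().astype(int))
a=np.array
for p in((.165,.0,.070),(.165,0,.076),(.16,0,.07)):print(p,proj("side",c0+p[0]*ex+a([0,0,p[2]])).round(2))
E
```

```text
open R-G per px from col 312
262 [-3 -3 -2 -2 -2 -2 -3 -4 -3 -3 -4  0  3  3  0 -4 -4 -3 -2 -3 -2  2]
263 [-4 -4 -4 -3 -3 -3 -4 -5 -4 -6 -6 -4  2  3 -1 -5 -7 -7 -6 -5 -2  1]
264 [ -7  -7  -6  -3  -1   2   1  -3  -7 -10 -12 -12  -2   2  -2 -11 -16 -16
 -16 -12  -6   0]
265 [-15 -14  -3  11  19  24  25  18  -1 -16 -24 -22  -5   1  -4 -15 -27 -32
 -30 -21 -11  -3]
266 [ -9  -8  12  32  36  40  42  37  15 -18 -31 -29  -8   1  -1 -10 -25 -38
 -38 -26 -12  -4]
267 [ -3   0  20  38  40  42  46  41  20  -6 -18 -19  -9   2   3  -2 -15 -33
 -37 -29 -14  -6]
268 [  0   3  18  36  41  42  44  40  22   2  -5  -6  -4   3   5   2  -6 -18
 -24 -27 -20  -8]
269 [  2   2  13  31  40  41  42  38  23   8   2   0  -2   2   4   4   0  -6
 -12 -22 -23 -12]
270 [  2   2   9  25  37  36  37  34  23  10   2  -3  -8  -3   3   3   3   0
  -6 -18 -25 -13]
271 [  2   1   4  18  27  29  28  25  17   4  -6 -16 -23 -12   2   4   4   2
  -6 -22 -28 -16]
272 [ -1  -6  -9   3  10  12  11   9   4  -8 -20 -29 -35 -23  -3   4   3   2
  -8 -28 -34 -22]
273 [ -5 -16 -24 -19 -13 -13 -14 -14 -14 -21 -31 -38 -38 -28  -8   2   3
[... 2449 characters left out ...]
9 -21
 -21 -21 -15  -8]
278 [-20 -20 -22 -21 -22 -20 -20 -22 -19 -10  -2   0  -5 -13 -19 -20 -22 -22
 -22 -21 -17 -10]
279 [-21 -21 -20 -21 -22 -21 -22 -20 -22 -13  -6  -3  -8 -15 -22 -21 -22 -20
 -21 -21 -19 -11]
280 [-20 -20 -20 -21 -20 -21 -20 -21 -20 -16 -10  -8 -12 -18 -22 -22 -22 -21
 -22 -21 -20 -13]
281 [-22 -23 -22 -22 -20 -21 -20 -20 -21 -19 -18 -16 -19 -21 -21 -22 -22 -21
 -22 -21 -22 -15]
282 [-21 -21 -22 -20 -21 -20 -23 -20 -21 -21 -21 -21 -21 -22 -22 -21 -20 -20
 -20 -20 -21 -16]
283 [-22 -21 -22 -21 -21 -21 -21 -22 -21 -21 -21 -23 -22 -20 -23 -20 -20 -21
 -21 -21 -21 -20]
(0.165, 0.0, 0.07) [[315.86 271.19]]
(0.165, 0, 0.076) [[316.28 268.98]]
(0.16, 0, 0.07) [[315.31 268.81]]
```

Request:
send_rows(
  commands="0 0.0025 0 0;0 0 0 0;0 0 0 0;0 0 0 0;0 0 0 0",
)

```text
time_s: 13.3
eef_pos: [0.4697, 0.1962, 0.2354]
orientation: [[-0.344, 0.939, -0.001], [0.939, 0.344, -0.0], [0.0, -0.001, -1.0]]
wrist_force: [-1.3, 1.5, 3.9]
width: 0.0478
```

Request:
send_rows(
  commands="0 0 0 0;0 0 0 0;0 0 0 0;0 0 0 0;0 0 0 0",
  fingers=-0.04,
)

```text
time_s: 13.8
eef_pos: [0.4698, 0.1963, 0.2354]
orientation: [[-0.344, 0.939, -0.001], [0.939, 0.344, -0.0], [0.0, -0.001, -1.0]]
wrist_force: [-3.5, 2.5, 3.7]
width: 0.0456
```

```bash
sed -i 's/,orange(t,(165,200,240,275)))/)/; s/^A=.*/A=big(s,300,340,255,290,20);cv2.imwrite(f"pics\/L{k}.png",A[:600,:800])/; s/N=6/N=10/; s/;t=np.mean.*/;t=s/' look.py
cat >> look.py <<'E'
def stripe(im,v0,v1,u0,u1):
    g=im[v0:v1,u0:u1];w=g[...,0]-g[...,1];w=np.clip(w-np.percentile(w,25)-6,0,None);return (w.sum(0)*np.arange(u0,u1)).sum()/w.sum()
print("tip face u",stripe(s,274,279,318,331),"open",stripe(np.load("side1.npz")["im"],274,279,323,332),"a",stripe(np.load("La.npz")["s"],274,279,318,331))
E
python3 look.py b
```

```text
14.3 0.045354357731366486 [-3.1  0.7  2.8] [ 0.1126 -0.0013  0.2354]
(np.float64(321.4692211055276), np.float64(267.3335427135678), np.int64(17))
tip face u 322.4973262032086 open 328.0218653911855 a 324.7613636363637
```

View pics/Lb.png

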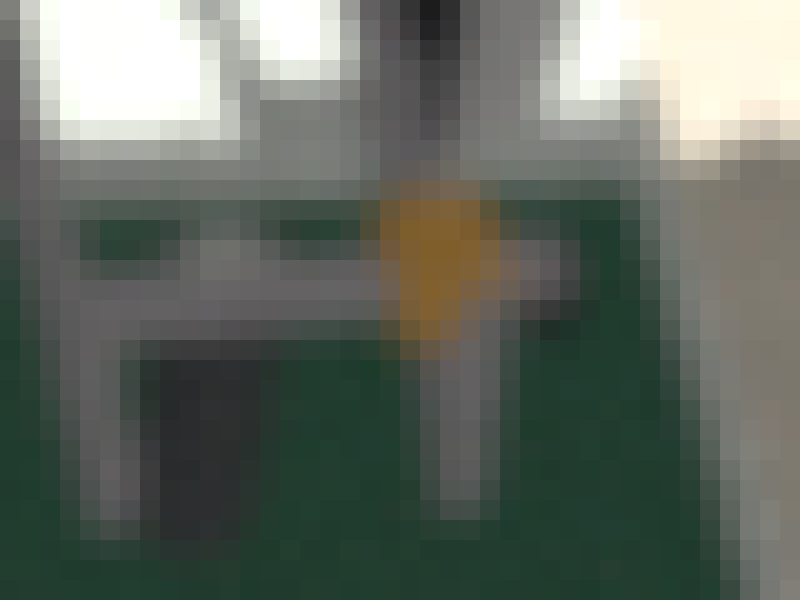

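The pin stripe (crop x about 465) is still right of the rider's centre (about 440), so a little more squeeze is needed. I'll measure it to subpixel.

```bash
cat > m.py <<'E'
from h import *
import sys
def meas(s,tl,th,rl,rh):
    f=lambda v0,v1,u0,u1,w:((w.sum(0)*np.arange(u0,u1)).sum()/w.sum())
    g=s[265:268,310:332];w=g[...,0]-g[...,2];w=np.clip(w-.35*w.max(),0,None);o=f(0,0,310,332,w)
    def st(u0,u1):
        g=s[275:279,u0:u1];w=g[...,0]-g[...,1];b=np.percentile(w,15);w=np.clip(w-b-.3*(w.max()-b),0,None);return f(0,0,u0,u1,w)
    L,Rt=st(tl,th),st(rl,rh)
    print("orange %.2f L %.2f R %.2f  L-R %.2f  rem mm %.2f  m mm %.2f"%(o,L,Rt,L-Rt,(L+.6-o)/.59,(o-.6-Rt)/.59))
meas(np.load("side1.npz")["im"],324,332,296,305)
meas(np.load("La.npz")["s"],320,330,301,308)
for k in sys.argv[1:]: meas(np.load(f"L{k}.npz")["s"],318,328,301,308)
E
python3 m.py b
```

```text
orange 317.12 L 328.03 R 299.54  L-R 28.49  rem mm 19.52  m mm 28.78
orange 321.47 L 324.76 R 305.14  L-R 19.62  rem mm 6.60  m mm 26.66
orange 321.43 L 322.50 R 305.12  L-R 17.38  rem mm 2.83  m mm 26.62
```

Request:
send_rows(
  commands="0 -0.0005 0 0;0 0 0 0;0 0 0 0;0 0 0 0;0 0 0 0",
  fingers=-0.07,
)

```text
time_s: 14.8
eef_pos: [0.4697, 0.1963, 0.2354]
orientation: [[-0.344, 0.939, 0.0], [0.939, 0.344, 0.0], [0.0, 0.0, -1.0]]
wrist_force: [-3.4, 1.6, 2.8]
width: 0.044
```

```bash
python3 look.py c; python3 m.py b c
```

```text
15.3 0.043626192429459816 [-3.2  3.1  1.5] [ 0.1126 -0.0011  0.2355]
(np.float64(322.12568735271014), np.float64(266.81618224666136), np.int64(17))
tip face u 321.95653761869977 open 328.0218653911855 a 324.7613636363637
orange 317.12 L 328.03 R 299.54  L-R 28.49  rem mm 19.52  m mm 28.78
orange 321.47 L 324.76 R 305.14  L-R 19.62  rem mm 6.60  m mm 26.66
orange 321.43 L 322.50 R 305.12  L-R 17.38  rem mm 2.83  m mm 26.62
orange 322.14 L 321.96 R 305.47  L-R 16.48  rem mm 0.71  m mm 27.23
```

View pics/Lc.png

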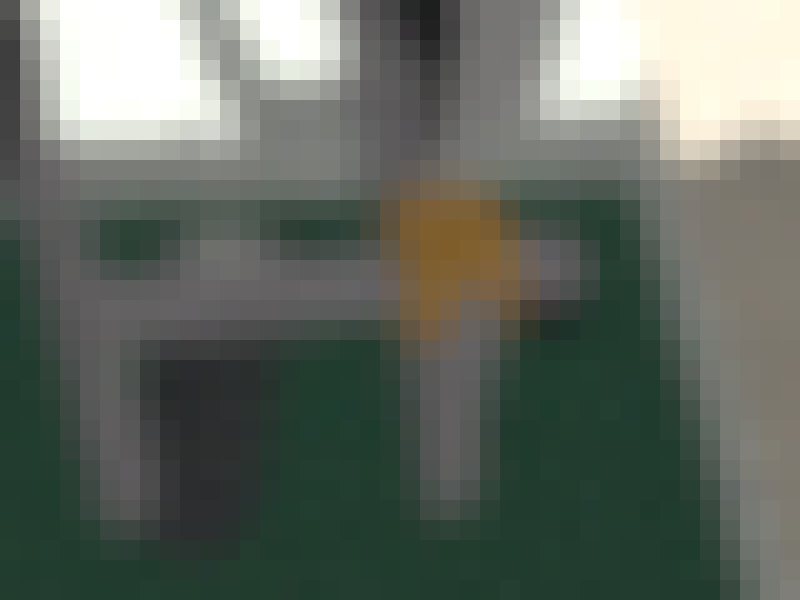

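Request:
send_rows(
  commands="0 0 0 0;0 0 0 0;0 0 0 0;0 0 0 0;0 0 0 0",
)

```text
time_s: 15.8
eef_pos: [0.4697, 0.1963, 0.2355]
orientation: [[-0.344, 0.939, -0.0], [0.939, 0.344, 0.0], [0.0, -0.0, -1.0]]
wrist_force: [-2.7, 2.1, 1.2]
width: 0.0442
```

```bash
python3 look.py d; python3 m.py d; python3 - <<'E'
from h import *
for k in("La","Lc","Ld"):
    s=np.load(k+".npz")["s"]
    print(k,[round(float((np.clip(s[v,312:334,0]-s[v,312:334,2]-20,0,None)*np.arange(312,334)).sum()/np.clip(s[v,312:334,0]-s[v,312:334,2]-20,0,None).sum()),2) for v in range(265,272)])
s=np.load("side1.npz")["im"];print("open",[round(float((np.clip(s[v,312:323,0]-s[v,312:323,2]-40,0,None)*np.arange(312,323)).sum()/np.clip(s[v,312:323,0]-s[v,312:323,2]-40,0,None).sum()),2) for v in range(265,272)])
E
```

```text
16.3 0.04412842476871508 [-1.7  2.8  1.9] [ 0.1126 -0.0011  0.2355]
(np.float64(322.1036437246964), np.float64(266.80242914979755), np.int64(17))
tip face u 322.00113122171945 open 328.0218653911855 a 324.7613636363637
orange 317.12 L 328.03 R 299.54  L-R 28.49  rem mm 19.52  m mm 28.78
orange 321.47 L 324.76 R 305.14  L-R 19.62  rem mm 6.60  m mm 26.66
orange 322.10 L 322.02 R 305.54  L-R 16.49  rem mm 0.88  m mm 27.07
La [321.34, 321.44, 321.58, 321.96, 322.22, 322.11, 321.81]
Lc [321.88, 322.08, 322.36, 322.48, 322.31, 321.46, 320.92]
Ld [321.88, 322.03, 322.33, 322.48, 322.33, 321.44, 320.91]
open [317.24, 317.09, 317.11, 317.18, 317.32, 317.5, 317.55]
```

```bash
python3 -c "
from rig import *
print(job_done())"
```

```text
the job is handed in; nothing more can be done
None
```

The carriage is home against its end stop, and the arm is holding the tweezers squeezed with the left pin in line with the gap marker's nib to within about 1 mm. I handed the job in at about 16 s, well inside the 54 s limit.

- **Slide:** I gripped the push block and slid it about 92 mm. The force rose to about 24 N, and the top picture showed the carriage touching the stop with no gap.
- **Squeeze:** I released the block, moved to the finger pads and closed them in steps to about 44 mm over the pads, with the grip set to 20 N. The position and the picture stayed the same between the last two looks. The width readings scattered between 43.6 and 44.2 mm.

**Checks that disagreed:** My estimates of how far the pin still had to go did not agree. The side view put the pin 0.4 to 0.9 mm short of the nib. The tip spacing and finger width put it between 0.4 mm short and 0.9 mm past. I took the middle, nearly in line, and stopped there. The arm blocked the top camera during the squeeze, so only the side camera could check the gap directly.

**Capacitor and bench:** In the last picture I viewed, the capacitor stood in the same place, clear of both blades. The arm stayed well above the other things on the bench, but I did not take a separate picture to check each one.

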